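# Rock the bead feeder's seesaw gate: yellow first, then green

### The job

With your fingertips, rock the bead feeder's seesaw gate by pressing the red pad at one end or the other, so that the yellow beads run down into their tray; once all three are in, rock it over the other way so that the green beads feed down the other chute into theirs, and leave the gate tipped that way. Let the beads roll by themselves, never touching or lifting them, and leave the other things on the table where they are.

Things in the scene. Friction and masses are not known exactly. Their poses are not given: they have to be found in the camera images.
- feeder: bead feeder fixed to the table: plywood base board 300 x 224 x 8 mm, a pivot post in the middle (120 mm high, 30 mm wide), a chute on each side, and a wooden seesaw beam (16 x 8 mm) across both chutes, 110 mm above the table. Origin on the table under the beam's middle; x points down the chutes (roughly away from the robot), y left along the beam, z up
- gate (a joint): tilt of the seesaw beam, rad: 0 level, stops at +-0.22, positive: left (+y) end up. An orange finger hangs from it into each chute, 70 mm from the pivot. Near level both hold their beads; with one end up over 0.16 that side's beads pass and the other side stays shut. A little stiff, it stays where left: a pad goes down with about 0.5 N until the stop
- pad_left (a point): centre of the top face of the round red press pad (40 mm across, 12 mm thick) at the beam's left (+y) end, 135 mm from the pivot; 118 mm above the table when level, 29 mm higher or lower at the stops. Nothing stands under or close outside it
- pad_right (a point): the same for the red press pad at the beam's right (-y) end
- lane_yellow: plywood chute, 40 mm wide, with a yellow catch tray at its foot, fixed beside the pivot; left or right varies. Origin under the beam, mid-width, on the base board; axes as the feeder. Chute floor 50 mm above it there, falling 0.2 rad to +x; side walls 22 mm above the floor; x = -108 to 84 mm. Tray: x = 72 to 172 mm, 74 mm wide, walls 4 mm thick, 46 mm high (24 on the chute side)
- lane_green: plywood chute, 40 mm wide, with a green catch tray at its foot, fixed beside the pivot; left or right varies. Origin under the beam, mid-width, on the base board; axes as the feeder. Chute floor 50 mm above it there, falling 0.2 rad to +x; side walls 22 mm above the floor; x = -108 to 84 mm. Tray: x = 72 to 172 mm, 74 mm wide, walls 4 mm thick, 46 mm high (24 on the chute side)
- lane_yellow_tray (a point): centre of the inner floor of the yellow catch tray, 12 mm above the table
- lane_green_tray (a point): centre of the inner floor of the green catch tray, 12 mm above the table
- yellow1: yellow wooden bead (ball) 28 mm across, 10 to 14 g, origin at its centre; number 1 of three queued in the chute with the yellow tray, number 1 waiting against the gate's finger; it rolls down by itself when the finger rises
- yellow2: yellow wooden bead (ball) 28 mm across, 10 to 14 g, origin at its centre; number 2 of three queued in the chute with the yellow tray, number 1 waiting against the gate's finger; it rolls down by itself when the finger rises
- yellow3: yellow wooden bead (ball) 28 mm across, 10 to 14 g, origin at its centre; number 3 of three queued in the chute with the yellow tray, number 1 waiting against the gate's finger; it rolls down by itself when the finger rises
- green1: green wooden bead (ball) 28 mm across, 10 to 14 g, origin at its centre; number 1 of three queued in the chute with the green tray, number 1 waiting against the gate's finger; it rolls down by itself when the finger rises
- green2: green wooden bead (ball) 28 mm across, 10 to 14 g, origin at its centre; number 2 of three queued in the chute with the green tray, number 1 waiting against the gate's finger; it rolls down by itself when the finger rises
- green3: green wooden bead (ball) 28 mm across, 10 to 14 g, origin at its centre; number 3 of three queued in the chute with the green tray, number 1 waiting against the gate's finger; it rolls down by itself when the finger rises
- tape_a: bystander: roll of cream masking tape lying flat, 90 mm across, 25 mm high; origin at its underside
- tape_b: bystander: roll of brown tape lying flat, 100 mm across, 19 mm high; origin at its underside
- jar: bystander: closed amber glass jar with white lid, 60 mm across, 75 mm high; origin at its underside
- brush: bystander: wooden brush lying flat, 170 mm long
- cup: bystander: blue mug, 76 mm across, 90 mm high; origin at its underside
- awl: bystander: blue-handled awl lying flat, 160 mm long

How it is judged:
By the outcome, as a careful person would: the job done as asked, in the order asked, and still so for the second after the job is handed in, with the robot touching nothing.
It also fails if it takes over 42 s, if anything falls off the work surface, if the arm or the gripper's body presses on something with over 40 N, if the wrist force passes 120 N, or if a joint passes its speed limit or range.

### The arm

A 6-joint arm with a two-finger parallel gripper is mounted at the origin on the work surface. World frame = base frame: x ahead of the robot, y to its left, z up, the work surface at z = 0. Lengths are in m, angles in rad, forces in N, time in s.
With the tool pointing down it reaches from about 0.35 to 0.85 m from the base axis. Payload 8.1 kg.
Tool frame: the origin (TCP) lies at the very end of the fingers, on their centre line; the grasp point (between the pads) lies 19 mm behind it; z points along the fingers, y is the line along which they close (so a half turn about z gives the same grasp; the last joint's range is limited). The gripper opens to 85 mm and grips with 20 to 120 N. Pads are 22 mm wide; open, the fingers measure 114 mm over their backs; the gripper's body (76 mm by 85 mm) begins 54 mm behind the grasp point. The pads swing forward as they close: fully open they stand 13 mm farther back than shut.
Start: joints at [-0.085, 0.13, 1.488, -0, 1.523, -0.085], TCP at [0.6, 0, 0.231] pointing down, gripper open.
Joint ranges: [-2.96, 2.96], [-0.89, 2.26], [0.02, 2.5], [-1.34, 4.48], [0, 2.73], [-2.66, 2.66]. Speed limits (rad/s): [2.39, 2.39, 2.79, 3.14, 3.14, 3.14].

### API

Orientations are given as a rotation vector (axis times angle).
In Python, from plant import readout, imaging, ctrl gives the robot as it stands.
- The arm moves only by the shell command python3 -m handwheel 'ROWS' [OPENING]. ROWS is text: rows parted by semicolons, each of 6 numbers parted by spaces: the shift along the tool's x, y, z in cm, then the turn, a rotation vector about the tool's x, y, z in degrees. A call has 1 to 12 rows; each row shifts and turns the commanded pose from where the row before left it, along the tool's axes as they then stand; what a row does not reach is not made up. A row lasts 1/12 s, in which the tool goes at most 41.7 mm and 7.16 degrees, less where a joint would pass 70% of its speed; a pose out of reach is approached as far as the arm can. A call is refused whole if a number of a shift passes 4.17 or a number of a turn 7.16, either way. A call with a gripper value outside its range is refused whole. OPENING is the opening in per cent of the stroke, from 0 (shut) to 100 (fully open), set as the call begins (- or left out, the last holds). The fingers move at their own pace and stop on an object; the grip force is fixed at half the most. Time passes only in rows, so rows that do not move let the fingers close. It gives the time, the measured TCP pose, the force, the opening and the grip force at its end, in the units of the state.
- readout.state(): the state, without advancing time (a new reading comes with each control period).
- imaging.get_image(name): name is "scene" or "side" or "wrist"; returns (picture, depth): 384x512x3 uint8, red, green, blue; 384x512 float32, m along the optical axis (not along the pixel's ray), 0 where there is no reading.
- imaging.camera_params(name): a dict with "fx", "fy", "cx", "cy" (pixels), "D" ([k1, k2, p1, p2, k3] as OpenCV has them; the pictures are not rectified), "pose" (4x4, takes a point from camera to world coordinates). Camera axes: x right, y up, looking along -z (the intrinsics and any distortion apply to the point x, -y, -z); pixel columns grow to the right and rows downward; lengths in m; the calibration is good to about 2 mm. A picture is of the moment at which its call begins: read the wrist's pose just before it. camera_params takes no time and is no camera call; for the wrist camera it gives the pose at the moment of the call.
- ctrl.sign_off(): hands the job in; it is judged then, once.
The state is a dict: "time": time; "q": joint angles; "qd": joint speeds; "joint_efforts": joint torques, N m; "ee_pos": TCP position; "orientation": TCP orientation; "contact_force": force on the tool from outside, world axes, zero at the start; "wrist_torque": the same for the moment, N m; "grip_width": opening from 0.0 (shut) to 1.0 (fully open); "gripper_force": force on a finger pad.
Only numpy, scipy, OpenCV 4.12 (cv2) and the standard library are available. Lean on these libraries where they do the work, as an engineer would, in place of code of your own. Each camera call takes 0.05 s, during which the arm holds its last target. There are 200 camera calls.

## Working session

There is one attempt and no reset: what is moved stays moved. The work goes in short steps, Python scripts to look and compute and a shell command to move; the robot and the scene stay as the last step left them, time stands still between calls to the robot, and variables do not carry over. Pictures are saved under pics/ and viewed, at most 10 in all, crops included, and the job is handed in when it is done.

```bash
mkdir -p pics; ls; cat > h.py <<'E'
import numpy as np,cv2
from plant import readout,imaging,ctrl
def ray(P,u,v):
    K=np.array([[P['fx'],0,P['cx']],[0,P['fy'],P['cy']],[0,0,1.]])
    x,y=cv2.undistortPoints(np.array([[[u,v]]],float),K,np.array(P['D'],float))[0,0]
    T=np.array(P['pose']); return T[:3,3],T[:3,:3]@np.array([x,-y,-1.])
def onz(P,u,v,z):
    o,d=ray(P,u,v); return o+d*(z-o[2])/d[2]
def blobs(im,lo,hi,amin=30):
    h=cv2.cvtColor(im,cv2.COLOR_RGB2HSV); m=cv2.inRange(h,lo,hi)
    n,_,s,c=cv2.connectedComponentsWithStats(m)
    return [(c[i].round(1),s[i]) for i in range(1,n) if s[i,4]>=amin]
def get(n,f=None):
    P=imaging.camera_params(n); im,d=imaging.get_image(n)
    if f: cv2.imwrite('pics/'+f,cv2.cvtColor(im,cv2.COLOR_RGB2BGR))
    return P,im,d
E
python3 - <<'E'
from h import *
for n in ('scene','side'):
    P,im,d=get(n,n+'0.png'); np.save(n+'0.npy',im)
    print(n,np.round(P['pose'],2).tolist())
    h=cv2.cvtColor(im,cv2.COLOR_RGB2HSV)
    m=(((h[...,0]<6)|(h[...,0]>172))&(h[...,1]>150)&(h[...,2]>70)).astype('uint8')
    k,_,s,c=cv2.connectedComponentsWithStats(m)
    for i in range(1,k):
        if s[i,4]>30:
            u,v=c[i]; print(s[i],c[i].round(1),onz(P,u,v,.116).round(3),'depth pt',end=' ')
            o,dd=ray(P,u,v); print((o+dd*d[int(v),int(u)]).round(3))
a=cv2.imread('pics/scene0.png');b=cv2.imread('pics/side0.png')
cv2.imwrite('pics/both0.png',cv2.resize(np.vstack([a,b]),(400,600)) if 0 else np.hstack([a,b])[:, :])
E
```

```text
pics
scene [[-0.86, -0.4, 0.31, 1.01], [0.51, -0.69, 0.52, 0.73], [0.01, 0.61, 0.8, 1.22], [0.0, 0.0, 0.0, 1.0]]
[215 153   8  10  63] [219.1 157.4] [ 0.599 -0.187  0.116] depth pt [ 0.599 -0.186  0.117]
[261 206  14  12 123] [267.8 211.4] [0.574 0.086 0.116] depth pt [0.575 0.087 0.118]
side [[0.92, 0.23, -0.32, 0.19], [-0.39, 0.54, -0.75, -0.93], [0.0, 0.81, 0.58, 0.82], [0.0, 0.0, 0.0, 1.0]]
[237 174  10   6  45] [241.  176.2] [0.569 0.078 0.116] depth pt [0.569 0.078 0.115]
[273 216  13   9  94] [278.7 219.9] [ 0.587 -0.192  0.116] depth pt [ 0.586 -0.193  0.117]
```

View pics/scene0.png

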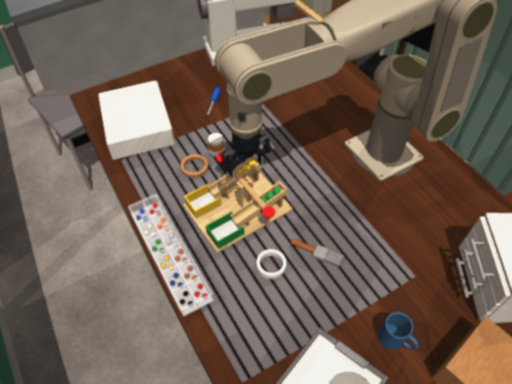

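View pics/side0.png

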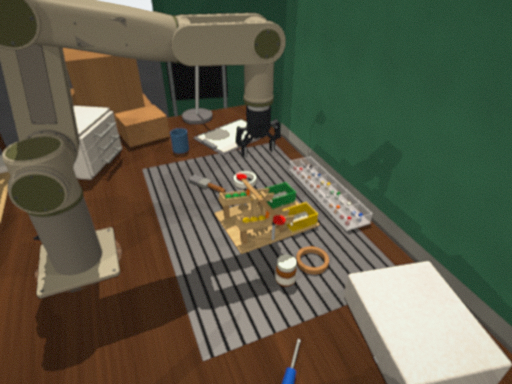

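The scene view shows the feeder with the red pads at (219,157) on the right and (268,211) on the left. The green tray at (225,230) is on the left and the yellow tray at (203,200) on the right. The side view agrees, with pads at (241,176) and (279,220). The two pads come out 274 mm apart at z≈117 mm, which matches the given sizes. So I press the left pad first, which raises the right side and releases yellow.

```bash
python3 - <<'E'
from h import *
from scipy.spatial.transform import Rotation as R
s=readout.state(); r=R.from_rotvec(s['orientation']); print(s['time'],s['ee_pos'],r.as_matrix().round(3).tolist())
L=np.array([.572,.083,.15]);print((r.inv().apply(L-np.array(s['ee_pos']))*100).round(2))
E
```

```text
0.1 [5.99503604e-01 6.85128478e-05 2.30325652e-01] [[-0.0, 1.0, -0.002], [1.0, 0.0, 0.0], [0.0, -0.002, -1.0]]
[ 8.29 -2.74  8.04]
```

```bash
python3 -m handwheel '2.2 -0.7 0 0 0 0;2.2 -0.7 0.5 0 0 0;2.2 -0.7 1.5 0 0 0;2 -0.7 2 0 0 0;0 0 1 0 0 0;0 0 0 0 0 0;0 0 0 0 0 0;0 0 0 0 0 0' 0
python3 - <<'E'
from h import *
for n in ('wrist','side','scene'):
    P,im,d=get(n,n+'1.png')
    h=cv2.cvtColor(im,cv2.COLOR_RGB2HSV)
    m=(((h[...,0]<6)|(h[...,0]>172))&(h[...,1]>150)&(h[...,2]>70)).astype('uint8')
    k,_,s,c=cv2.connectedComponentsWithStats(m)
    for i in range(1,k):
        if s[i,4]>30: print(n,s[i],c[i].round(1),onz(P,*c[i],.117).round(3))
E
```

```text
time: 0.77
ee_pos: [0.5727, 0.0853, 0.1822]
orientation: [2.222, 2.22, 0.001]
contact_force: [0.2, -0.7, 0.1]
grip_width: -0.001
gripper_force: 0.0
wrist [ 224  181   49   50 1886] [247.7 205.7] [0.57  0.085 0.117]
side [237 174  10   6  49] [241.1 176.3] [0.568 0.075 0.117]
side [273 215  13  10 100] [278.6 219.6] [ 0.586 -0.191  0.117]
scene [215 152  13  11  99] [221.4 156.9] [ 0.592 -0.184  0.117]
scene [262 206  13  12 122] [267.8 211.3] [0.574 0.086 0.117]
```

View pics/wrist1.png

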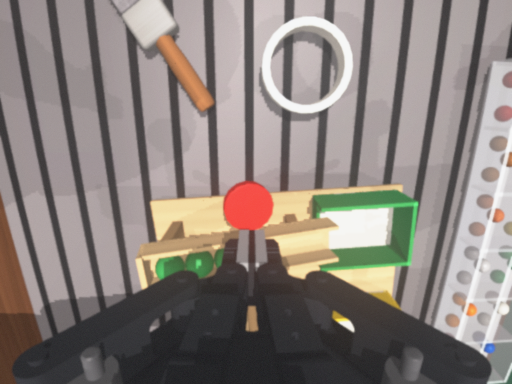

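The wrist view shows the pad at (248,206), which gives (0.570, 0.085), directly under the TCP. Next I press it.

```bash
python3 -m handwheel '0 0 2 0 0 0;0 0 2 0 0 0;0 0 1.5 0 0 0;0 0 0.7 0 0 0;0 0 0.7 0 0 0;0 0 0.7 0 0 0;0 0 0.7 0 0 0;0 0 0.5 0 0 0;0 0 0.3 0 0 0;0 0 0.2 0 0 0;0 0 0 0 0 0'
python3 - <<'E'
from h import *
P,im,d=get('scene','scene2.png');P,im2,d=get('side')
print(readout.state()['contact_force'])
a=cv2.resize(im[130:260,165:310],None,fx=4,fy=4)[:,:,::-1]; cv2.imwrite('pics/c2.png',a)
E
```

```text
time: 1.83
ee_pos: [0.5724, 0.086, 0.0888]
orientation: [2.221, 2.221, 0.001]
contact_force: [0.2, 1.2, 2.7]
grip_width: -0.005
gripper_force: 0.9
[-0.84165193 -0.07279892  1.58181826]
```

View pics/c2.png

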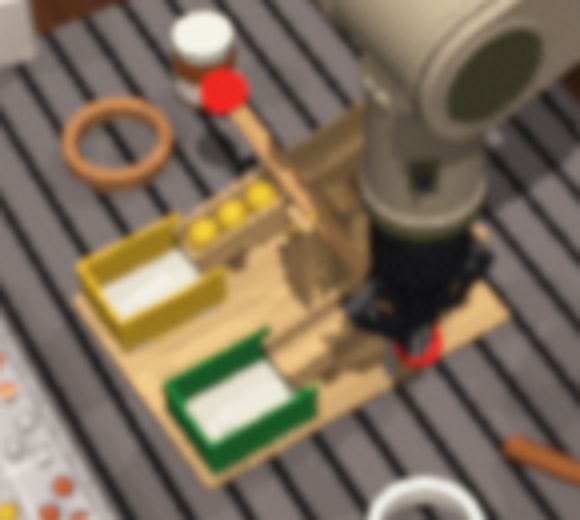

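The right end is up and the three yellow beads are rolling, seen in the crop at (260,192), (232,212) and (203,233). Now I hold still while they reach the tray.

```bash
python3 -m handwheel '0 0 0 0 0 0;0 0 0 0 0 0;0 0 0 0 0 0;0 0 0 0 0 0;0 0 0 0 0 0;0 0 0 0 0 0;0 0 0 0 0 0;0 0 0 0 0 0;0 0 0 0 0 0;0 0 0 0 0 0'
python3 - <<'E'
from h import *
P,im,d=get('scene');P2,im2,d=get('side')
h=cv2.cvtColor(im,cv2.COLOR_RGB2HSV)
m=(((h[...,0]<6)|(h[...,0]>172))&(h[...,1]>150)&(h[...,2]>70)).astype('uint8')
k,_,s,c=cv2.connectedComponentsWithStats(m)
for i in range(1,k):
    if s[i,4]>30: print(s[i],c[i].round(1),onz(P,*c[i],.146).round(3))
a=cv2.resize(im[130:260,165:310],None,fx=3,fy=3);b=cv2.resize(im2[150:280,205:350],None,fx=3,fy=3)
cv2.imwrite('pics/c3.png',cv2.resize(np.hstack([a,b]),(800,358))[:,:,::-1])
E
```

```text
time: 2.77
ee_pos: [0.5722, 0.086, 0.0885]
orientation: [2.221, 2.221, 0.001]
contact_force: [-0.0, 0.4, 5.3]
grip_width: 0.002
gripper_force: 2.5
[215 147  12  12 116] [220.4 152.4] [ 0.596 -0.18   0.146]
[264 211  11  11  47] [270.2 217.7] [0.591 0.126 0.146]
```

View pics/c3.png

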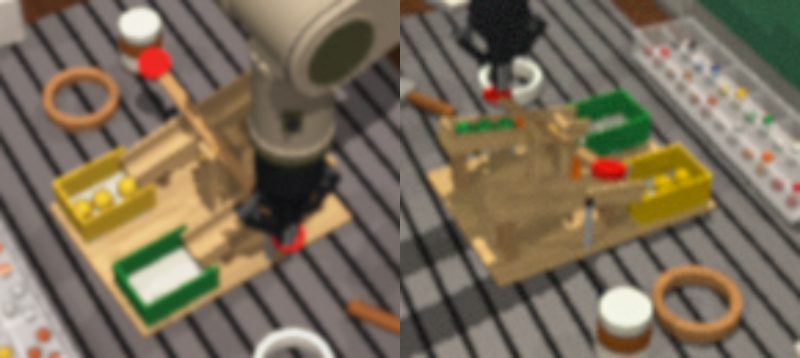

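All three yellow beads are in the yellow tray, at (81,210), (102,199) and (127,186) in the left half. The green beads are still held. Next I lift and cross to the right pad.

```bash
python3 -m handwheel '0 0 -2 0 0 0;0 0 -4 0 0 0;0 0 -4 0 0 0;-2 0 -3 0 0 0;-4 0 0 0 0 0;-4 0.4 0 0 0 0;-4 0.4 0 0 0 0;-4 0.4 0 0 0 0;-4 0.4 0 0 0 0;-3.5 0.4 0 0 0 0;-1.5 0 0 0 0 0;0 0 0 0 0 0'
python3 -m handwheel '0 0 0 0 0 0;0 0 0 0 0 0'
python3 - <<'E'
from h import *
P,im,d=get('wrist','wrist4.png')
h=cv2.cvtColor(im,cv2.COLOR_RGB2HSV)
m=(((h[...,0]<6)|(h[...,0]>172))&(h[...,1]>150)&(h[...,2]>70)).astype('uint8')
k,_,s,c=cv2.connectedComponentsWithStats(m)
for i in range(1,k):
    if s[i,4]>100: print(s[i],c[i].round(1),onz(P,*c[i],.146).round(3),d[int(c[i][1]),int(c[i][0])])
E
```

```text
time: 3.87
ee_pos: [0.591, -0.1875, 0.217]
orientation: [-2.225, -2.216, 0.002]
contact_force: [0.9, -0.3, -1.3]
grip_width: -0.0
gripper_force: 0.0
time: 4.03
ee_pos: [0.5917, -0.1827, 0.2176]
orientation: [-2.22, -2.221, -0.0]
contact_force: [0.4, 1.1, 0.4]
grip_width: 0.001
gripper_force: 0.0
[467 156  12  11 109] [472.4 161. ] [ 0.766 -0.148  0.146] 0.34319055
[ 231  177   48   49 1877] [254.5 200.9] [ 0.594 -0.181  0.146] 0.22605306
```

View pics/wrist4.png

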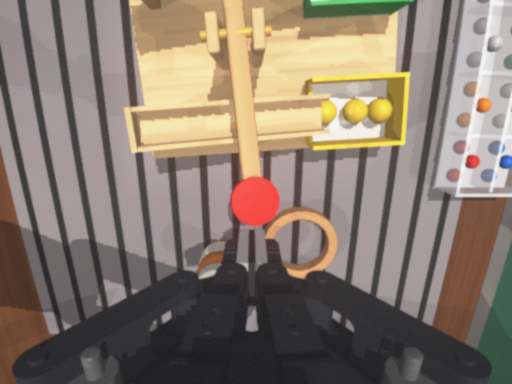

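The right pad is raised at (254,201), which gives (0.594, -0.181), under the TCP. The yellow beads are in the tray at (330,112), (356,111) and (380,110). Now I press the right pad.

```bash
python3 -m handwheel '0 0 2 0 0 0;0 0.2 2 0 0 0;0 0 2 0 0 0;0 0 1 0 0 0;0 0 1 0 0 0;0 0 1 0 0 0;0 0 1 0 0 0;0 0 1 0 0 0;0 0 0.8 0 0 0;0 0 0.6 0 0 0;0 0 0.3 0 0 0;0 0 0.2 0 0 0'
python3 -m handwheel '0 0 0 0 0 0;0 0 0 0 0 0;0 0 0 0 0 0;0 0 0 0 0 0;0 0 0 0 0 0;0 0 0 0 0 0;0 0 0 0 0 0;0 0 0 0 0 0;0 0 0 0 0 0;0 0 0 0 0 0;0 0 0 0 0 0;0 0 0 0 0 0'
python3 - <<'E'
from h import *
P,im,d=get('scene');P2,im2,d=get('side')
a=cv2.resize(im[130:260,165:310],None,fx=3,fy=3);b=cv2.resize(im2[150:280,205:350],None,fx=3,fy=3)
cv2.imwrite('pics/c5.png',cv2.resize(np.hstack([a,b]),(800,358))[:,:,::-1])
E
```

```text
time: 5.08
ee_pos: [0.5939, -0.184, 0.0891]
orientation: [-2.221, -2.221, 0.0]
contact_force: [-2.5, -0.1, 8.0]
grip_width: 0.002
gripper_force: 3.4
time: 6.08
ee_pos: [0.5942, -0.184, 0.0895]
orientation: [2.221, 2.221, 0.0]
contact_force: [1.9, -0.2, 2.4]
grip_width: 0.001
gripper_force: 1.1
```

View pics/c5.png

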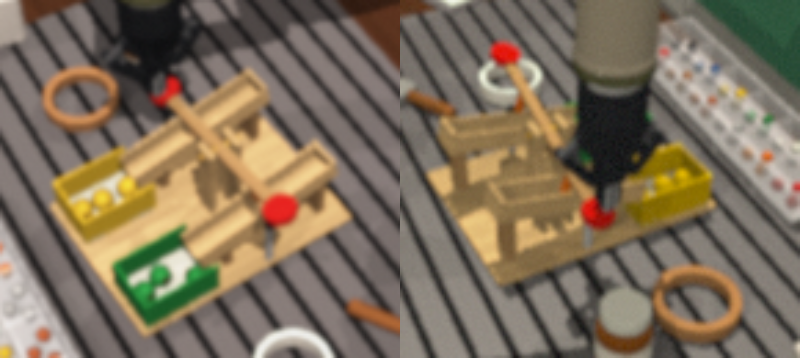

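The green beads are in their tray, at (145,292), (160,275) and (195,278), and the chute is empty. I lift away and check.

```bash
python3 -m handwheel '0 0 -1 0 0 0;0 0 -3 0 0 0;0 0 -4 0 0 0;0 0 -4 0 0 0;0 0 -4 0 0 0;0 0 0 0 0 0;0 0 0 0 0 0;0 0 0 0 0 0;0 0 0 0 0 0;0 0 0 0 0 0;0 0 0 0 0 0'
python3 - <<'E'
from h import *
P,im,d=get('scene');P2,im2,d=get('side')
a=cv2.resize(im[130:260,165:310],None,fx=3,fy=3);b=cv2.resize(im2[150:280,205:350],None,fx=3,fy=3)
cv2.imwrite('pics/c6.png',cv2.resize(np.hstack([a,b]),(800,358))[:,:,::-1])
E
```

```text
time: 7.1
ee_pos: [0.5931, -0.1836, 0.2473]
orientation: [-2.219, -2.219, 0.002]
contact_force: [-1.0, 0.4, 0.2]
grip_width: 0.003
gripper_force: 0.0
```

View pics/c6.png

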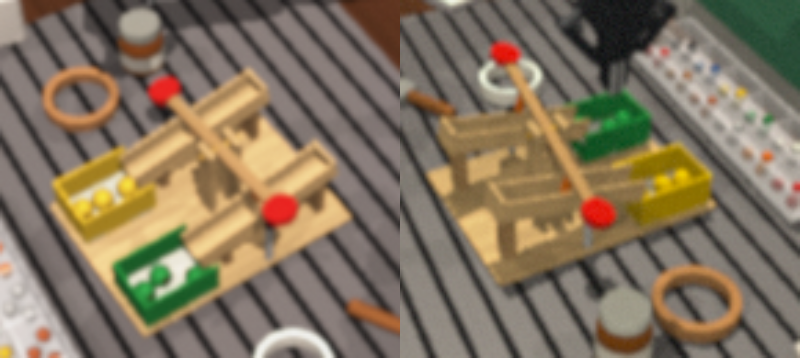

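All six beads are in their trays, the gate is still tipped left end up, and the gripper is clear.

```bash
python3 -c "
from plant import ctrl
print(ctrl.sign_off())"
```

```text
the job is handed in; nothing more can be done
None
```

The job is handed in: all three yellow beads went into their tray first, then all three green into theirs, the gate is left tipped to the green side (left end up), and the robot stands clear, at about 7 s of the 42 s allowed.

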